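Roll the round bar into the V-rest and up to its stop

ROBOT

A 6-joint arm with a two-finger parallel gripper is mounted at the origin on a cart in front of the work surface, level with it; the furniture and walls round the work are solid. World frame = base frame: x ahead of the robot, y to its left, z up, the work surface at z = 0. Lengths are in m, angles in rad, forces in N, time in s.
With the tool pointing down it reaches from about 0.375 to 0.925 m from the base axis. Payload 5.7 kg.
Tool frame: the origin (TCP) lies midway between the tips of the shut fingers; the grasp point (between the pads) lies 19 mm behind it; z points along the fingers, y is the line along which they close (so a half turn about z gives the same grasp; the last joint's range is limited). The gripper opens to 88 mm and grips with 3 to 60 N. Pads are 20 mm wide; open, the fingers measure 115 mm over their backs; the gripper's body (75 mm by 178 mm) begins 61 mm behind the grasp point.
Start: joints at [-1.216, 0.359, 1.51, -0, 1.272, -0.115], TCP at [0.272, -0.535, 0.223] pointing down, gripper open.
Joint ranges: [-2.97, 2.97], [-1.01, 2.36], [0.21, 2.38], [-0.96, 4.11], [0.2, 2.71], [-2.98, 2.98]. Speed limits (rad/s): [2.39, 2.39, 3.14, 3.14, 3.14, 3.14].

INTERFACE

Orientations are given as a unit quaternion [x, y, z, w].
In Python, from bench import move_ptp, servo_line, goto_joints, move_gripper, sleep, inverse_kinematics, capture, PlanningError, close_job, spot_in, silhouettes, current_clock, current_joint_pos, current_qvel, current_joint_torque, current_position, current_orientation, current_force, current_torque, current_finger_gap, current_grip_force gives the robot as it stands. Calls block until the motion is done:
- move_ptp(position, orientation): joint-space move of the TCP to a pose.
- servo_line(position, orientation=None, rate=0.15, contact_N=None): straight line of the TCP; orientation=None keeps the orientation; rate is the mean speed in m/s. With contact_N (N) it stops when the force on the tool has changed by that much, and returns True; else False.
- goto_joints(angles): joint-space move.
- move_gripper(opening): finger opening in m; the grip force is fixed at half the most; returns when the fingers have stopped.
- sleep(seconds).
- inverse_kinematics(position, orientation): joint angles nearest the present ones, or None.
- capture(name): name is "side" or "top"; returns a dict with "image" (480x640x3 uint8, blue, green, red), "range_z" (480x640 float32, m along the optical axis (not along the pixel's ray), 0 where there is no reading), "intrinsics" (3x3 intrinsics, pixels), "k1" (the pictures are not rectified: a ray, as slopes to the right and down, at radius r is drawn at 1 + k1 r^2 times it, then the intrinsics apply), "R" (3x3) and "t" (3): a world point X has camera coordinates R X + t. Camera axes: x right, y down, z forward; pixel columns grow to the right and rows downward; lengths in m; the calibration is good to about 2 mm. A picture is of the moment at which its call begins.
A pose or a line that the arm cannot do raises PlanningError and nothing moves.
- close_job(): hands the job in; it is judged then, once.
Trained networks look in the newest picture that a camera, given by its name, has taken for a name from the list of things; names that differ only in an ending like _2 or _b are one class to them, and where a whole thing is asked for, a point or a joint stands for the part that bears it (a point fixed in the world has none). Each returns a list of dicts, best first, with "conf" (0 to 1); they miss things now and then, are a little off and sometimes report something else, mostly with a low value. They report only what shows in the picture. A call takes as long as a camera call. They do not tell look-alikes from the thing itself.
- spot_in(camera, query): "xy" ([column, row] in pixels, amid what is visible of it).
- silhouettes(camera, query): "region" (480x640 bool, what is visible of it) and "xy" ([column, row] in pixels, amid what is visible of it).
Readings, each from a call of its own:
- current_clock(): time.
- current_joint_pos(): joint angles.
- current_qvel(): joint speeds.
- current_joint_torque(): joint torques, N m.
- current_position(): TCP position.
- current_orientation(): TCP orientation.
- current_force(): force on the tool from outside, world axes, zero at the start.
- current_torque(): the same for the moment, N m.
- current_finger_gap(): finger opening in m.
- current_grip_force(): force on a finger pad.
Only numpy, scipy, OpenCV 4.12 (cv2) and the standard library are available. Lean on these libraries where they do the work, as an engineer would, in place of code of your own. Each camera call takes 0.05 s, during which the arm holds its last target. There are 200 camera calls.

TASK

Push the loose round aluminium bar with your fingertips so that it rolls along the bench, up the ramp and into the groove of the grey V-rest. Then push on its near end until it lies in the groove with its far end up against the steel end stop. Do not pinch or lift the bar, push gently, and leave everything else on the bench where it is.

Things in the scene. Friction and masses are not known exactly. Their poses are not given: they have to be found in the camera images.
- bar: Loose smooth round aluminium bar, 50 mm in diameter, 120 mm long, about 0.35 kg, a dark ring near each end, a thin red line along it. It lies on its side, rolls very easily and can run on ahead of a finger. Origin: mid-length on its axis, 25 mm above the bench at the start. x: along its axis, away from the robot; y, z turn as it rolls (z up at the start).
- vrest: Grey V-rest fixed to the bench, spanning its x = -60 to +87 mm, y = -55 to +80 mm. Origin: on the bench, below the axis of a bar at rest in the groove. x: along the groove, away from the robot; y: left, to the ramp and the bar; z: up. The bar starts within 12 degrees of parallel to the groove, its centre at x = -45 to -10, y = +140 to +210 mm in this frame.
- vrest_crest (a point): Point on the rounded crest at the top of the V-rest's ramp, 16.5 mm above the bench, at y = +18 mm in its frame; axes as the V-rest's. The ramp rises to it at 15 degrees from the bench at y = +80 mm; behind it the groove's near flank falls at 25 degrees. Once past the crest the bar drops into the groove by itself.
- vrest_seat (a point): Where the bar's centre is when it is home: axis 36 mm above the bench at y = 0 of the V-rest, x = +15 mm, end on the stop; axes as the V-rest's. The groove's bottom is 5 mm above the bench at y = -7 mm; its far flank rises at 50 degrees to a top 45 mm high. Groove and ramp are open at the near (-x) end.
- vrest_stop (a point): Middle of the face of the steel end stop, a plate 52 mm high at the far (+x) end of the groove, at x = +75 mm of the V-rest, spanning y = -54 to +22 mm; axes as the V-rest's. The bar's far end is to touch this face.
- thread_blue: loose spool of blue thread standing upright right of the V-rest (not the one at the back), 41x48 mm, 75 mm high. A bystander, not to be disturbed. Origin: centre of its underside.
- dye_bottle: loose small brown dye bottle with a black cap, right of the V-rest (not the one by the press), 39 mm across, 82 mm high. A bystander, not to be disturbed. Origin: centre of its underside.
- rivet_jar: loose clear jar of copper rivets with a yellow lid, beyond the bar, 47 mm across, 50 mm high. A bystander, not to be disturbed. Origin: centre of its underside.
- sanding_block: loose brown cork sanding block at the left near the table's front edge, 36x62 mm, 27 mm high. A bystander, not to be disturbed. Origin: centre of its underside.
- balm_tin: loose round tin lying flat at the left, 67 mm across, 20 mm high. A bystander, not to be disturbed. Origin: centre of its underside.
- waxed_bobbin: loose wooden bobbin wound with tan thread at the right near the table's front edge, 40 mm across, 18 mm high. A bystander, not to be disturbed. Origin: centre of its underside.
Things that resemble listed ones, but are neither listed nor needed, are in the scene too. Several things look just like the bar: the one meant starts farthest from the robot's base.

How it is judged:
On the way, in this order (a step that is already met when the one before it is completed fails the run):
1. the bar rolls over on the bench by a quarter turn or so, lying on the bench (angle between bar's own z axis and vertical above 1.2 rad and height (world z) of bar below 0.034 m), for 0.02 s.
2. the bar lies in the groove of the V-rest, square with it (y of bar in the frame of vrest between -0.004 and 0.004 m and z of bar in the frame of vrest between 0.032 and 0.039 m and angle between the x axis of bar and the x axis of vrest, either way round below 0.06 rad), for 0.2 s.
At the end, for the whole second after the job is handed in: The bar lies at rest in the groove of the V-rest (axis within 4 mm of its seat sideways and in height, square within 0.06 rad) with its far end within 3 mm of the stop plate (all of step 2 and x of bar in the frame of vrest between 0.012 and 0.018 m and linear speed of bar below 0.01 m/s); the robot touches nothing.
It fails at once if the bar is lifted: its centre is more than 55 mm above the bench (height (world z) of bar above 0.055 m).
It fails at once if the fingers squeeze or push the bar with more than 25 N (contact force between the fingers and bar above 25 N).
It fails at once if a bystander (spool, bottle, jar, sanding block, tin, bobbin) is moved by more than 15 mm (distance of any of thread_blue, dye_bottle, rivet_jar, sanding_block, balm_tin, waxed_bobbin from where it was at the start of the episode above 0.015 m).
It also fails if it takes over 51 s, if anything falls off the work surface, if the arm or the gripper's body presses on something with over 40 N, if the wrist force passes 120 N, or if a joint passes its speed limit or range.

## Working session

There is one attempt and no reset: what is moved stays moved. The work goes in short steps, each a Python script; the robot and the scene stay as the last script left them, time stands still between calls to the robot, and variables do not carry over. Pictures are saved under pics/ and viewed, at most 10 in all, crops included, and the job is handed in when it is done.

```bash
mkdir -p pics; ls; cat > h.py <<'E'
import numpy as np, cv2
from bench import *
def cloud(c):
    K=c["intrinsics"]; h,w=c["range_z"].shape
    u,v=np.meshgrid(np.arange(w),np.arange(h))
    d=np.array([c["k1"],0,0,0,0],float)
    # drawn = ray*(1+k1 r^2): OpenCV's k1
    p=cv2.undistortPoints(np.stack([u,v],-1).reshape(-1,1,2).astype(np.float64),K,d).reshape(h,w,2)
    z=c["range_z"].astype(float)
    P=np.stack([p[...,0]*z,p[...,1]*z,z],-1)
    return (P-c["t"])@c["R"]
E
python3 - <<'E'
from h import *
for n in ["top","side"]:
    c=capture(n); cv2.imwrite(f"pics/{n}0.png",c["image"]); W=cloud(c)
    print(n,c["k1"],c["R"].round(2).tolist(),c["t"].round(2))
    for q in ["bar","vrest","thread_blue","dye_bottle","rivet_jar","balm_tin"]:
        for s in silhouettes(n,q):
            m=s["region"]&(c["range_z"]>0)
            P=W[m]; 
            if len(P)==0: continue
            print(q,round(s["conf"],2),np.round(s["xy"]),np.median(P,0).round(3),np.percentile(P,2,axis=0).round(3),np.percentile(P,98,axis=0).round(3),m.sum())
E
```

```text
pics
top -0.12824315752887103 [[0.02, -1.0, -0.0], [-0.99, -0.02, -0.12], [0.12, 0.0, -0.99]] [0.01 0.6  1.2 ]
bar 0.7 [290. 252.] [0.572 0.087 0.046] [0.516 0.057 0.03 ] [0.631 0.119 0.053] 990
bar 0.62 [288. 325.] [0.399 0.092 0.047] [0.357 0.04  0.032] [0.44  0.142 0.054] 976
bar 0.38 [354. 242.] [ 0.6   -0.065  0.014] [ 0.526 -0.128  0.   ] [0.672 0.005 0.052] 3255
vrest 0.56 [354. 244.] [ 0.599 -0.065  0.014] [ 0.524 -0.128 -0.   ] [0.672 0.007 0.052] 3333
thread_blue 0.8 [476. 274.] [ 0.533 -0.353  0.058] [ 0.514 -0.375  0.002] [ 0.554 -0.34   0.079] 334
thread_blue 0.74 [166. 279.] [0.496 0.396 0.02 ] [0.467 0.366 0.011] [0.527 0.428 0.025] 581
dye_bottle 0.59 [448. 226.] [ 0.645 -0.296  0.055] [ 0.631 -0.319 -0.   ] [ 0.669 -0.284  0.085] 302
rivet_jar 0.8 [297. 172.] [0.769 0.081 0.048] [0.752 0.061 0.007] [0.795 0.101 0.053] 323
balm_tin 0.79 [168. 280.] [0.496 0.396 0.02 ] [0.467 0.366 0.   ] [0.525 0.43  0.025] 599
side 0.030473374401571367 [[0.98, -0.17, -0.0], [-0.08, -0.44, -0.89], [0.15, 0.88, -0.45]] [-0.59  0.1   1.22]
bar 0.74 [302. 251.] [0.576 0.068 0.036] [0.519 0.049 0.004] [0.636 0.095 0.051] 885
bar 0.74 [237. 253.] [0.405 0.06  0.038] [0.355 0.029 0.001] [0.448 0.136 0.051] 860
vrest 0.63 [325. 285.] [ 0.597 -0.124  0.02 ] [ 0.526 -0.143  0.002] [ 0.665 -0.006  0.053] 1837
thread_blue 0.58 [319. 354.] [ 0.533 -0.375  0.05 ] [ 0.516 -0.383  0.001] [ 0.561 -0.328  0.076] 916
dye_bottle 0.77 [376. 329.] [ 0.65  -0.318  0.042] [ 0.634 -0.327  0.   ] [ 0.696 -0.192  0.083] 770
rivet_jar 0.8 [380. 242.] [0.774 0.061 0.034] [0.756 0.052 0.004] [0.798 0.094 0.052] 374
balm_tin 0.67 [260. 209.] [0.499 0.378 0.02 ] [0.47  0.361 0.002] [0.528 0.42  0.023] 235
balm_tin 0.67 [224. 222.] [0.378 0.285 0.019] [0.353 0.268 0.002] [0.404 0.326 0.027] 242
```

```bash
cat >> h.py <<'E'
from scipy.optimize import least_squares
from scipy.spatial.transform import Rotation as Ro
def hprof(x,y):
    h=np.interp(y,[-55.1,-55,-40.5,-7,18,80],[0,45,45,5,16.5,0])
    h=np.where((x>75)&(y<22)&(y>-54),52,h)
    return np.where((x<-60)|(x>87)|(y>80)|(y<-55),0,h)/1000
def fit_vrest(W,p0=(0.585,-0.09,0.0)):
    m=(abs(W[...,0]-.6)<.13)&(W[...,1]<0.03)&(W[...,1]>-.18)&(W[...,2]>-.01)&(W[...,2]<.07)
    P=W[m]
    def loc(p): c,s=np.cos(p[2]),np.sin(p[2]); d=P[:,:2]-p[:2]; return (d@np.array([[c,-s],[s,c]]))*1000
    from scipy.optimize import minimize
    def f(p): l=loc(p); r=np.abs(P[:,2]-hprof(l[:,0],l[:,1])); return np.minimum(r,.01).mean()
    best=min((f((x,y,a)),x,y,a) for x in np.arange(.56,.625,.01) for y in np.arange(-.12,-.05,.01) for a in np.arange(-.4,.41,.1))
    r=minimize(f,best[1:],method="Nelder-Mead",options=dict(initial_simplex=np.array(best[1:])+np.vstack([np.zeros(3),np.diag([.008,.008,.08])])))
    return r.x,r.fun
def fit_bar(P,p0):
    # axis: centre xy, yaw, z=fixed param; residual distance to axis - .025
    def f(p):
        n=np.array([-np.sin(p[2]),np.cos(p[2])]); s=(P[:,:2]-p[:2])@n
        return np.hypot(s,P[:,2]-p[3])-.025
    r=least_squares(f,p0,loss="soft_l1",f_scale=.002).x
    u=np.array([np.cos(r[2]),np.sin(r[2])]); t=(P[:,:2]-r[:2])@u; 
    lo,hi=np.percentile(t,[1,99]); r[:2]+=u*(lo+hi)/2
    return r,hi-lo
def bar_near(n,xy,W,c):
    best=None
    for s in silhouettes(n,"bar"):
        m=s["region"]&(c["range_z"]>0); m=cv2.erode(m.astype(np.uint8),np.ones((3,3)))>0; P=W[m]; P=P[P[:,2]>.006]
        if len(P)<100 or len(P)>1600: continue
        d=np.hypot(*(np.median(P[:,:2],0)-xy))
        if d<.09 and (best is None or d<best[0]): best=(d,P)
    return None if best is None else fit_bar(best[1],[*np.median(best[1][:,:2],0),0,.025])
E
python3 - <<'E'
from h import *
for n in ["top","side"]:
    c=capture(n); W=cloud(c)
    print(n,fit_vrest(W))
    print(bar_near(n,(.573,.087),W,c)); print(bar_near(n,(.4,.09),W,c))
    if n=="top": cv2.imwrite("pics/topc.png",cv2.resize(c["image"][150:370,140:520],None,fx=2,fy=2,interpolation=cv2.INTER_CUBIC))
E
```

```text
top (array([ 0.58333796, -0.07082607, -0.1991415 ]), np.float64(0.002118839296601067))
(array([ 0.5735475 ,  0.08872951, -0.2301484 ,  0.02514665]), np.float64(0.11423827264548331))
(array([ 0.39933871,  0.09063242, -0.97450801,  0.02560507]), np.float64(0.10999923684682544))
side (array([ 0.58660486, -0.07312152, -0.20017777]), np.float64(0.003070711961432542))
(array([ 0.57964826,  0.08597892, -0.24025866,  0.02590641]), np.float64(0.1127017060459492))
(array([ 0.40512345,  0.08512589, -0.99409593,  0.02551343]), np.float64(0.11461661380502197))
```

View pics/top0.png

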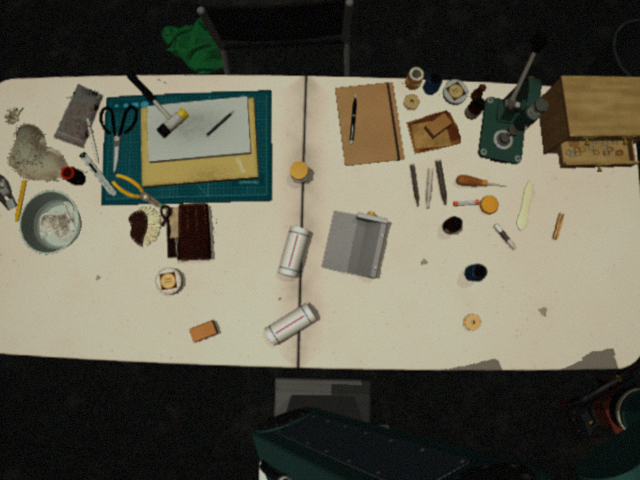

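View pics/topc.png

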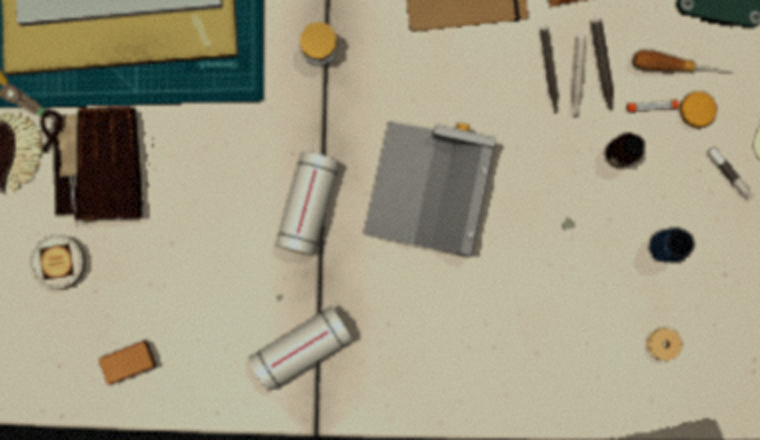

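Two bars are in view: A at (290,252), world (.576,.087), and B at (288,325), world (.40,.09). A is the target. It is farther from the base, nearly parallel to the groove and left of the ramp, and it sits at about (-40,+154) mm in the V-rest frame. The crop confirms this. The V-rest is at (354,244) with its ramp on the left and the stop at the far end.

```bash
cat >> h.py <<'E'
V0=np.array([.585,-.072]); YAW=-.2
U=np.array([np.cos(YAW),np.sin(YAW)]); N=np.array([-U[1],U[0]])
def w(x,y,z): return [*(V0+x*U+y*N),z]
def tov(p): d=np.array(p[:2])-V0; return np.array([d@U,d@N])
def quat():
    b=None
    for s in (1,-1):
        y=np.array([*(s*U),0]); z=np.array([0,0,-1.]); q=Ro.from_matrix(np.column_stack([np.cross(y,z),y,z])).as_quat()
        j=inverse_kinematics(w(-.04,.2,.1),q)
        if j is not None and (b is None or abs(j[5])<b[0]): b=(abs(j[5]),q)
    return list(b[1])
def look():
    for n in ("top","side"):
        c=capture(n); W=cloud(c); b=bar_near(n,w(-.02,.03,0)[:2],W,c) or bar_near(n,(.576,.087),W,c)
        if b: print(n,"bar vrest xy",tov(b[0]).round(4),"z",b[0][3].round(4),"yaw",(b[0][2]-YAW).round(3),"len",round(b[1],3))
E
python3 - <<'E'
from h import *
q=quat(); print(current_clock(),q)
move_ptp(w(-.04,.228,.13),q); move_gripper(.06)
servo_line(w(-.04,.228,.010),q,rate=.12)
print(current_clock(),current_finger_gap(),current_force())
print(servo_line(w(-.04,.042,.026),q,rate=.055,contact_N=12),current_force(),tov(current_position()))
sleep(.5); look()
c=capture("side"); cv2.imwrite("pics/s1.png",cv2.resize(c["image"][180:330,180:430],None,fx=3,fy=3)); print(current_clock())
E
```

```text
1.0 [np.float64(0.7741670784769464), np.float64(0.6329813066769582), np.float64(0.0), np.float64(0.0)]
5.4917 0.060142165091963476 [ 0.12469962 -0.34045057 -0.47435605]
False [-0.00389129  0.67107084  0.42956075] [-0.04000699  0.04212481]
top bar vrest xy [-0.0798  0.0013] z 0.0363 yaw -0.01 len 0.039
side bar vrest xy [-0.0378 -0.0007] z 0.0367 yaw 0.007 len 0.115
9.7833
```

View pics/s1.png

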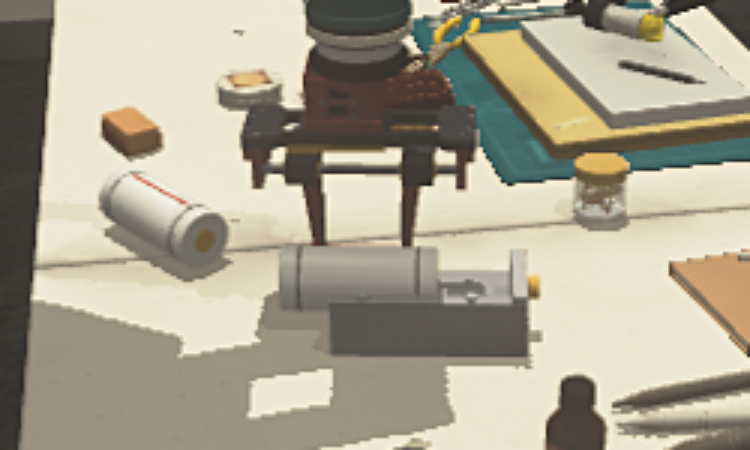

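The side crop shows the bar seated in the groove around (360,275), square, with its near end overhanging and a gap to the stop at (515,285). The fingers are clear behind it. Next is the end push.

```bash
python3 - <<'E'
from h import *
q=quat()
servo_line(w(-.04,.06,.05),q,rate=.1); servo_line(w(-.04,.06,.12),q,rate=.15)
move_gripper(0.0)
servo_line(w(-.14,0,.12),q,rate=.15); servo_line(w(-.14,0,.026),q,rate=.12)
print(current_clock(),current_finger_gap())
print(servo_line(w(-.07,0,.026),q,rate=.03,contact_N=8),current_force(),tov(current_position()))
print(servo_line(w(-.052,0,.026),q,rate=.012,contact_N=4),current_force(),tov(current_position()))
look()
c=capture("side"); cv2.imwrite("pics/s2.png",cv2.resize(c["image"][180:330,180:430],None,fx=3,fy=3)); print(current_clock())
E
```

```text
13.7 0.0007793450669667239
False [-0.72670019  0.60442202 -0.14707862] [-7.00554540e-02  3.38890602e-06]
True [ 0.22414449 -1.16852043 -0.11792344] [-5.62351521e-02  6.32131183e-05]
top bar vrest xy [0.0593 0.0007] z 0.036 yaw 0.02 len 0.021
side bar vrest xy [ 0.0177 -0.0007] z 0.0364 yaw 0.004 len 0.113
17.5833
```

View pics/s2.png

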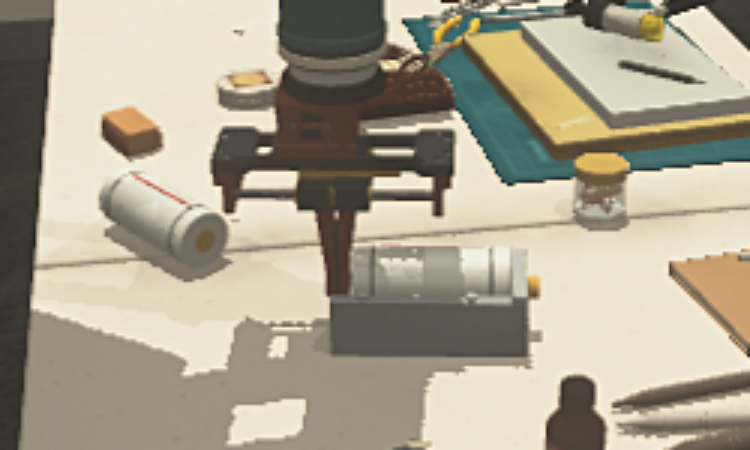

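The crop shows the bar's far end at about (510,270), against the stop plate at (518,270), with the finger at its near end. I'll back off and check the gap.

```bash
python3 - <<'E'
from h import *
q=quat()
r=servo_line(w(-.051,0,.026),q,rate=.008,contact_N=4); print(r,current_force(),tov(current_position()))
servo_line(w(-.13,0,.026),q,rate=.08); servo_line(w(-.13,0,.15),q,rate=.15); servo_line([.40,-.25,.2],q,rate=.2)
look()
c=capture("top"); print(fit_vrest(cloud(c))); cv2.imwrite("pics/t3.png",cv2.resize(c["image"][200:290,310:400],None,fx=6,fy=6,interpolation=cv2.INTER_CUBIC)); print(current_clock())
E
```

```text
True [ 0.05605787 -0.97455498 -0.80620224] [-0.05641745  0.00013683]
top bar vrest xy [0.0125 0.0008] z 0.036 yaw -0.001 len 0.113
side bar vrest xy [ 0.0178 -0.0006] z 0.0363 yaw -0.001 len 0.113
(array([ 0.58338481, -0.07085455, -0.19707714]), np.float64(0.003033220427601129))
21.6083
```

View pics/t3.png

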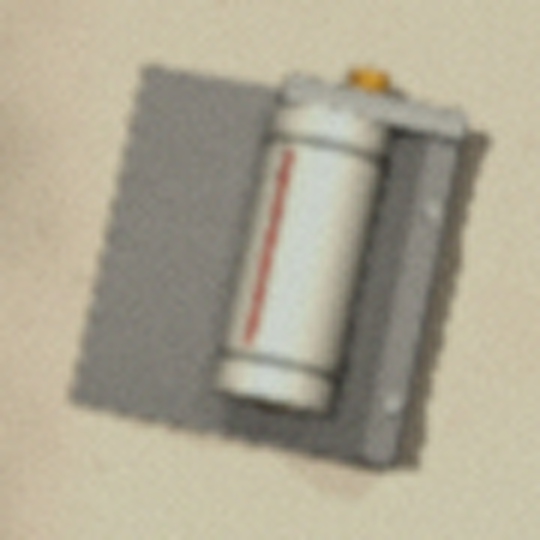

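The crop shows the bar's far end at (335,105) meeting the stop plate with no visible gap. Two pushes stopped firmly at the same place, and both cameras put the bar at about x = +15 mm.

```bash
python3 -c "
from bench import *
print(close_job(),current_clock())"
```

```text
the job is handed in; nothing more can be done
the job is handed in; nothing more can be done
```

The job is handed in: the bar lies square in the V-rest groove with its far end against the steel stop, and the arm is clear. The hand-in returned no verdict, so this rests on my last camera check.

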